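# Clear the pipette rack and put the pipette back

### The arm

A 6-joint arm with a two-finger parallel gripper is mounted at the origin on the work surface. World frame = base frame: x ahead of the robot, y to its left, z up, the work surface at z = 0. Lengths are in m, angles in degrees, forces in N, time in s.
With the tool pointing down it reaches from about 0.325 to 0.775 m from the base axis. Payload 5.5 kg.
Tool frame: the origin (TCP) lies at the centre of the arm's flange, where the gripper is bolted on; the fingertips stand 182 mm ahead of it and the grasp point (between the pads) lies 163 mm ahead of it; z points along the fingers, y is the line along which they close (so a half turn about z gives the same grasp; the last joint's range is limited). The gripper opens to 88 mm and grips with 3 to 60 N. Pads are 20 mm wide; open, the fingers measure 115 mm over their backs; the gripper's body (75 mm by 178 mm) begins 61 mm behind the grasp point.
Start: joints at [-70.743, 5.22, 70.514, -0, 104.267, -3.249], TCP at [0.23, -0.554, 0.405] pointing down, gripper open.
Joint ranges: [-164.24, 164.24], [-49.07, 125.15], [9.68, 141.18], [-86.29, 266.29], [3.28, 154.24], [-151.56, 151.56]. Speed limits (degrees/s): [147.25, 147.25, 172.46, 180, 180, 180].

### API

Orientations are given as [roll, pitch, yaw] about the fixed x, y, z axes, in that order (R = Rz(yaw) Ry(pitch) Rx(roll)).
In Python, from station import r gives the robot as it stands. The module is installed in compiled form; this text tells all that it offers. Calls block until the motion is done:
- r.reach(position, orientation): joint-space move of the TCP to a pose.
- r.servo_line(position, rotation=None, speed=0.15): straight line of the TCP; rotation=None keeps the orientation; speed is the mean speed in m/s.
- r.move_joints(angles): joint-space move.
- r.let_go() and r.grab(squeeze=None): open the fingers fully, or close them until they stop; squeeze is the grip in N (None keeps the last).
- r.wait(seconds).
- r.inverse_kinematics(position, orientation): joint angles nearest the present ones, or None.
- r.sense(): the state.
- r.snapshot(name): name is "side" or "top"; returns a dict with "frame" (384x512x3 uint8, red, green, blue), "fx", "fy", "cx", "cy" (pixels), "R" (3x3) and "t" (3): a world point X has camera coordinates R X + t. Camera axes: x right, y down, z forward; pixel columns grow to the right and rows downward; lengths in m; the calibration is good to about 2 mm. A picture is of the moment at which its call begins. There is no depth.
A pose or a line that the arm cannot do raises r.IKError and nothing moves.
- r.hand_in(): hands the job in, once; it reports no verdict.
The state is a dict: "clock": time; "joints": joint angles; "joint_vel": joint speeds; "joint_torque": joint torques, N m; "tcp_pos": TCP position; "orientation": TCP orientation; "contact_force": force on the tool from outside, world axes, zero at the start; "torque": the same for the moment, N m; "opening": finger opening in m.
Only numpy, scipy, OpenCV 4.12 (cv2) and the standard library are available. Lean on these libraries where they do the work, as an engineer would, in place of code of your own. Each camera call takes 0.05 s, during which the arm holds its last target. There are 200 camera calls.

### The job

Throw both crumpled yellow paper balls (one lies in the only free berth of the sloping pipette rack, the other against the blue pipette on the bench) into the round grey waste bin, and lay the blue pipette back in that free berth, gently and without dropping it, just like its neighbours: shaft down in the low V notch on the side nearer the robot, orange band centred on the high saddle. Leave the rack's other two pipettes and everything else on the bench where they are.

Things in the scene. Friction and masses are not known exactly. Their poses are not given: they have to be found in the camera images.
- pipette: blue pipette, 240 mm long, 110 g, along its x. Handle x -90 to +30 mm, 30 wide (y), 26 tall (z); white shaft (14 dia) to x -150, nozzle (9 dia) to -180; plunger and orange knob (20 dia) to +60. Shaft and plunger axis at z 13. Origin on the handle's underside below the 10 mm orange band; x to the plunger, z up. Balance point x -40. Starts flat on the bench, nozzle roughly towards the robot
- pipette_shaft (a point): point on the blue pipette's shaft axis (pipette frame x = -135, y = 0, z = 13 mm). A seated pipette slopes 0.24 rad nose down: underside of the handle on the saddle floor, shaft in the V notch with this point at the notch point; friction holds it
- rack: grey fixed rack: base 200 x 260 x 8 mm, two narrow level bars along y, 135 mm apart along the slope, on end posts; open between bars. Three berths at y +85, 0, -85 mm, sloping 0.24 rad, high end at +x (far side). Saddles on the high bar (x 60, z 130 mm), black V notches (90 degrees, 10 thick, 30 wide at the mouth) on the low bar. Origin: centre of the base's underside; z up
- saddle0 (a point): centre of the saddle floor of berth 0 (rack x = 60, y = 85, z = 130 mm); floor 16 mm long along the berth, 40 mm wide between two black cheeks 14 mm tall, 8 thick, sloping 0.24 rad with the berth; the pipette's origin comes here when seated
- saddle1 (a point): centre of the saddle floor of berth 1 (rack x = 60, y = 0, z = 130 mm); floor 16 mm long along the berth, 40 mm wide between two black cheeks 14 mm tall, 8 thick, sloping 0.24 rad with the berth; the pipette's origin comes here when seated
- saddle2 (a point): centre of the saddle floor of berth 2 (rack x = 60, y = -85, z = 130 mm); floor 16 mm long along the berth, 40 mm wide between two black cheeks 14 mm tall, 8 thick, sloping 0.24 rad with the berth; the pipette's origin comes here when seated
- notch0 (a point): where the shaft axis lies in the V notch of berth 0 when seated (rack x = -74, y = 85, z = 111 mm)
- notch1 (a point): where the shaft axis lies in the V notch of berth 1 when seated (rack x = -74, y = 0, z = 111 mm)
- notch2 (a point): where the shaft axis lies in the V notch of berth 2 when seated (rack x = -74, y = -85, z = 111 mm)
- green_pipette: a neighbour pipette, same shape and size as the blue one but with a white band and a green handle; it lies seated in a berth of the rack (same frame convention as the blue one). Leave alone.
- red_pipette: a neighbour pipette, same shape and size as the blue one but with a white band and a red handle; it lies seated in a berth of the rack (same frame convention as the blue one). Leave alone.
- wad_rack: a crumpled ball of yellow paper, rigid 15 g, about 32 x 32 mm and 28 mm tall, sides square to its x and y axes. Origin at the centre of its underside, z up from that underside. It lies on the saddle of the free berth, between the cheeks, tilted with the slope; it overhangs the 16 mm saddle by 8 mm on both sides along the rack's x. Which of the three berths is free varies.
- wad_bench: a crumpled ball of yellow paper, rigid 15 g, about 32 x 32 mm and 28 mm tall, sides square to its x and y axes. Origin at the centre of its underside, z up from that underside. It lies on the bench on the +y side of the pipette's handle, a few mm from it, where a finger would have to go.
- bin: the round grey open waste bin, fixed to the bench, 90 mm tall, outer radius 75 mm at the rim and 66 mm at the foot, wall 4 mm. Origin at the centre of its underside.
- bin_floor (a point): centre of the bin's inner floor, 5 mm above the bench
- stain_jar: bystander: open amber glass jar, 60 mm diameter, 65 mm tall; origin under its centre
- reagent: bystander: white reagent bottle with red cap, 50 mm diameter, 110 mm tall; origin under its centre
- slide_box: bystander: green and white slide box 80 x 100 x 33 mm; origin under its centre
There are look-alikes about, which are no part of the job. What is shaped like the wad_rack but purple is not meant.

How it is judged:
By the outcome, as a careful person would: the job done as asked, in the order asked, and still so for the second after the job is handed in, with the robot touching nothing.
It also fails if it takes over 67 s, if anything falls off the work surface, if the arm or the gripper's body presses on something with over 40 N, if the wrist force passes 120 N, or if a joint passes its speed limit or range.

## Working session

There is one attempt and no reset: what is moved stays moved. The work goes in short steps, each a Python script; the robot and the scene stay as the last script left them, time stands still between calls to the robot, and variables do not carry over. Pictures are saved under pics/ and viewed, on a budget of 10 in all, crops included, one or two more only if the job needs it, and the job is handed in when it is done.

```bash
mkdir -p pics; ls
python3 - <<'E'
from station import r
import cv2,pickle
for n in("top","side"):
    s=r.snapshot(n); pickle.dump(s,open(n+".pkl","wb"))
    cv2.imwrite(f"pics/{n}0.png",cv2.resize(s["frame"][...,::-1],(800,600),interpolation=cv2.INTER_CUBIC))
    print(n,s["fx"],s["fy"],s["cx"],s["cy"],s["R"],s["t"])
print(r.sense())
E
```

```text
pics
top 409.2349877521634 409.2349877521634 252.6147915581557 192.11979627735434 [[ 5.75142038e-03 -9.99983367e-01 -4.31227803e-04]
 [-9.80121276e-01 -5.55166003e-03 -1.98321614e-01]
 [ 1.98315921e-01  1.56328652e-03 -9.80136904e-01]] [-0.00757286  0.5868084   1.07726389]
side 461.6387768340723 461.6387768340723 254.09418300096902 193.71049065058705 [[-0.9883816  -0.15195822  0.00324303]
 [-0.08935018  0.56363496 -0.82117731]
 [ 0.12295675 -0.81192631 -0.57066392]] [0.56293453 0.1632785  1.20833605]
{'clock': 0.1, 'joints': array([-7.07416751e+01,  5.25992930e+00,  7.05730425e+01, -4.12867920e-04,
        1.04266225e+02, -3.24823512e+00]), 'joint_vel': array([ 0.00650677, -0.10988392, -0.03101024,  0.06001153, -0.09778509,
       -0.02218736]), 'joint_torque': array([ 1.37919884e-03, -4.47857952e+01, -4.07569742e+01,  6.97913859e-02,
        2.84405571e-02, -1.18967569e-04]), 'tcp_pos': array([ 0.22969557, -0.55435965,  0.40362691]), 'orientation': array([-1.79900940e+02, -5.22099419e-03,  2.25064541e+01]), 'contact_force': array([0.51075911, 0.56994395, 0.20290851]), 'torque': array([ 0.01747334,  0.00167985, -0.0259095 ]), 'opening': 0.08772308025905681}
```

View pics/top0.png

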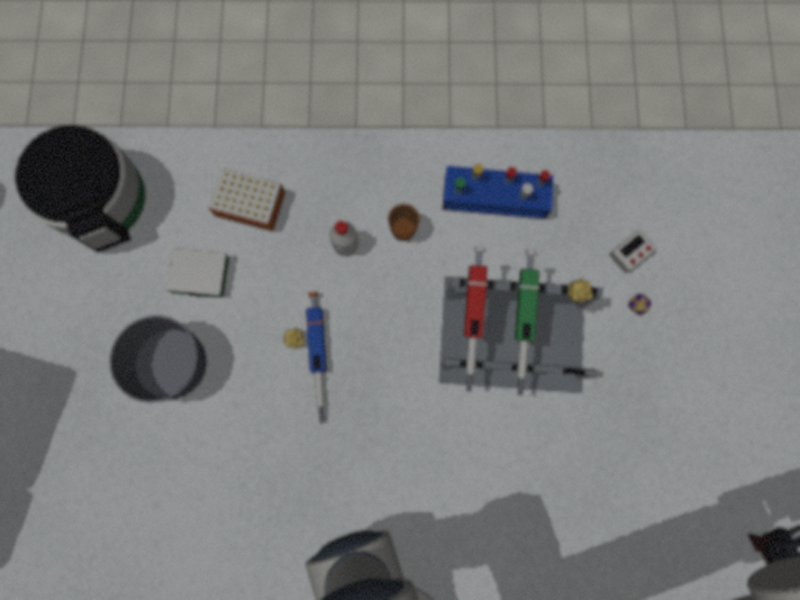

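View pics/side0.png

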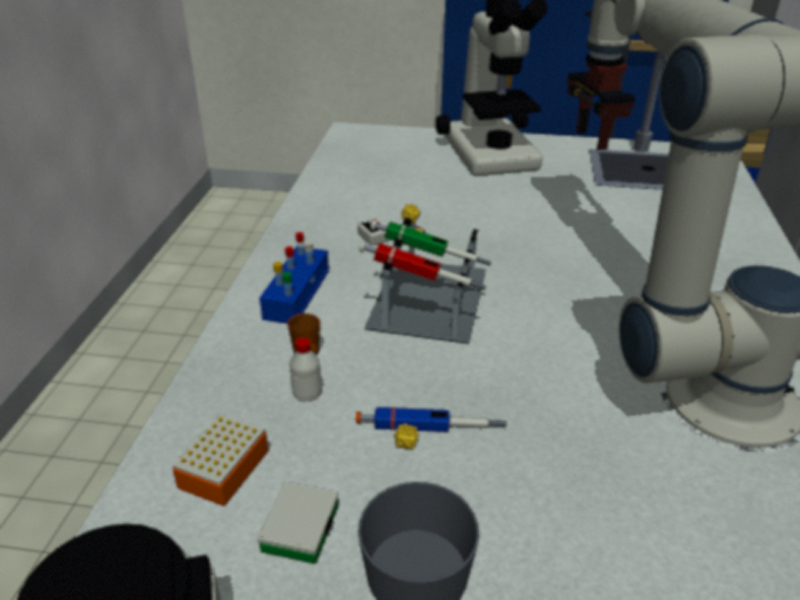

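Candidates for the rack wad: the yellow ball at (580,291) in the top view, in the right-hand empty berth (y −85, so berth 2); the purple cube-like thing at (640,303) on the bench, which is the look-alike; and the yellow tube cap at (478,170). The first fits. The bench wad is at (294,338), the blue pipette runs from (313,293) to (322,418), and the bin is at about (158,358). I'll confirm with an enlarged crop.

```bash
cat > h.py <<'E'
import numpy as np,cv2,pickle
from scipy.spatial.transform import Rotation as Ro
def crop(s,u0,v0,w,h,k): 
    return cv2.resize(np.ascontiguousarray(s["frame"][v0:v0+h,u0:u0+w,::-1]),None,fx=k,fy=k,interpolation=cv2.INTER_CUBIC)
def atz(s,u,v,z):
    d=s["R"].T@np.array([(u-s["cx"])/s["fx"],(v-s["cy"])/s["fy"],1]); c=-s["R"].T@s["t"]
    return c+d*(z-c[2])/d[2]
def proj(s,X):
    q=s["R"]@np.asarray(X)+s["t"]; return np.array([s["fx"]*q[0]/q[2]+s["cx"],s["fy"]*q[1]/q[2]+s["cy"]])
def tri(st,pt,ss,ps):
    A=[];b=[]
    for s,p in((st,pt),(ss,ps)):
        for i,(f,c) in enumerate((("fx","cx"),("fy","cy"))):
            k=(p[i]-s[c])/s[f]; A.append(s["R"][i]-k*s["R"][2]); b.append(k*s["t"][2]-s["t"][i])
    return np.linalg.lstsq(np.array(A),np.array(b),rcond=None)[0]
E
python3 - <<'E'
from h import *
t,s=[pickle.load(open(n+".pkl","rb")) for n in("top","side")]
im=np.zeros((600,800,3),np.uint8)
a=crop(t,275,150,116,108,5); im[:540,:580]=a
b=crop(t,178,180,42,96,5); im[:480,585:795]=b
cv2.imwrite("pics/c1.png",im)
im=np.zeros((600,800,3),np.uint8)
im[:500,:450]=crop(s,225,125,90,100,5)
im[:270,455:800]=crop(s,224,255,115,90,3)[:270,:345]
im[275:600,455:800]=crop(s,222,300,115,84,3)[:,:345][:325] if False else 0
cv2.imwrite("pics/c2.png",im)
# bin rim/pipettes
E
```

```text
(no output)
```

View pics/c1.png

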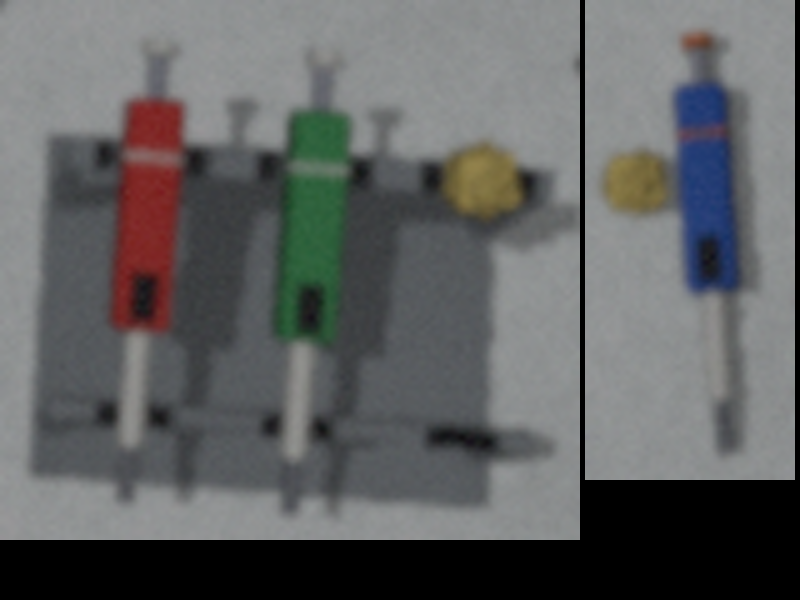

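View pics/c2.png

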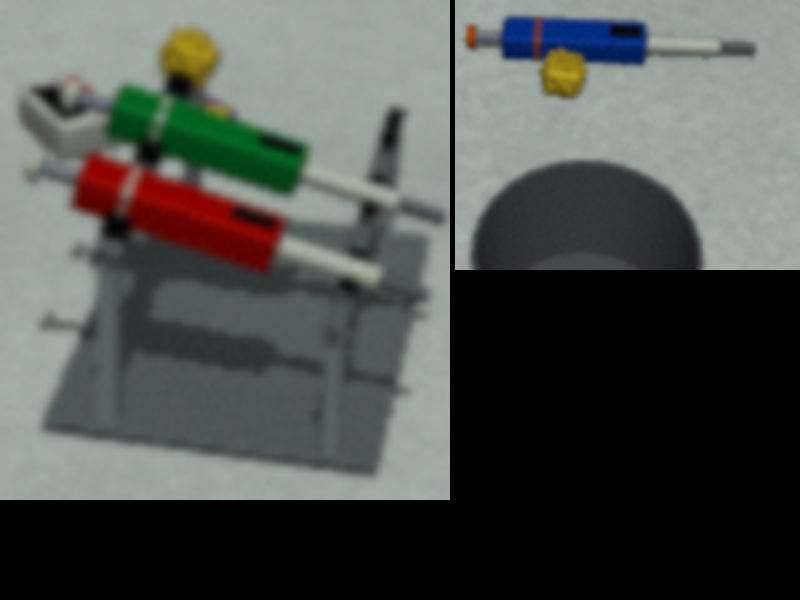

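Confirmed. In the top crop the wad in the free berth is yellow at (483,182), and the free V notch is at (462,438). The blue pipette's band is at (703,132), its nozzle at (729,452), and the bench wad is at (636,183). Next I'll fit the poses.

```bash
cat > fit.py <<'E'
from h import *
from scipy.optimize import least_squares
t,s=[pickle.load(open(n+".pkl","rb")) for n in("top","side")]
T=lambda u,v:(t,((u+.5)/5-.5+275,(v+.5)/5-.5+150))
P=lambda u,v:(t,((u-585+.5)/5-.5+178,(v+.5)/5-.5+180))
S=lambda u,v:(s,((u+.5)/5-.5+225,(v+.5)/5-.5+125))
Q=lambda u,v:(s,((u-455+.5)/3-.5+224,(v+.5)/3-.5+255))
def fit(obs,x0):
    def pr(p): c,n=np.cos(p[2]),np.sin(p[2]); return np.concatenate([proj(cam,(p[0]+c*X[0]/1e3-n*X[1]/1e3,p[1]+n*X[0]/1e3+c*X[1]/1e3,X[2]/1e3))-px for (cam,px),X in obs])
    o=least_squares(pr,x0,loss="soft_l1",f_scale=.5); print(np.round(o.x,4),np.degrees(o.x[2]),"\n",np.round(pr(o.x).reshape(-1,2),1).tolist()); return o.x
def seat(y,x,z): c,n=np.cos(.24),np.sin(.24); return (60+c*x-n*z,y,130+n*x+c*z)
rack=[(T(50,135),(100,130,8)),(T(32,473),(-100,130,8)),(T(490,506),(-100,-130,8)),(T(152,157),seat(85,0,26)),(T(317,168),seat(0,0,26)),
 (T(130,447),seat(85,-150,15)),(T(292,460),seat(0,-150,15)),(T(158,42),seat(85,60,15)),(T(322,50),seat(0,60,15)),
 (S(45,430),(100,130,8)),(S(375,473),(-100,130,8))]
pr=fit(rack,[.6,-.2,0])
pip=[(P(695,38),(60,0,13)),(P(703,132),(0,0,26)),(P(713,291),(-90,0,24)),(P(729,452),(-180,0,13)),(Q(466,37),(60,0,13)),(Q(755,48),(-180,0,13))]
pp=fit(pip,[.6,.1,0])
for k,(a,b) in dict(wb=(P(636,183),Q(565,75)),wr=(T(483,182),S(189,58)),bin=((t,(158.5*.64,358.5*.64)),(s,(418*.64,533.5*.64))),notch2=(T(462,438),S(393,125))).items():
    print(k,tri(*a,*b).round(4), "top@z14",atz(*(a[0],*a[1]),dict(wb=.014,wr=.143,bin=.09,notch2=.115)[k]).round(4))
R=np.array([[np.cos(pr[2]),-np.sin(pr[2])],[np.sin(pr[2]),np.cos(pr[2])]])
for n,q in dict(saddle2=(60,-85),notch2=(-74,-85)).items(): print(n,(pr[:2]+R@np.array(q)/1e3).round(4))
np.savez("poses",rack=pr,pip=pp)
E
python3 fit.py
```

```text
[ 0.5378 -0.2192 -0.0605] -3.464836060114293 
 [[-0.7, -0.5], [-0.7, 0.5], [-0.2, 0.0], [-0.1, 0.1], [0.3, 0.1], [-0.1, -0.1], [0.3, -0.6], [-0.1, -0.2], [0.2, 0.3], [-0.0, -1.5], [1.5, -1.2]]
[0.553  0.1433 0.1084] 6.2134004246140275 
 [[-0.1, -1.0], [-0.6, -0.2], [-0.0, -0.3], [-0.2, 0.1], [0.6, -0.4], [0.7, -0.9]]
wb [0.5258 0.1808 0.0117] top@z14 [0.5247 0.1804 0.014 ]
wr [ 0.5896 -0.3099  0.1417] top@z14 [ 0.5876 -0.3094  0.143 ]
bin [0.4804 0.4024 0.072 ] top@z14 [0.4774 0.3957 0.09  ]
notch2 [ 0.4598 -0.3013  0.1102] top@z14 [ 0.4586 -0.2999  0.115 ]
saddle2 [ 0.5926 -0.3077]
notch2 [ 0.4588 -0.2996]
```

```bash
cat >> h.py <<'E'
from station import r
po=np.load("poses.npz") 
def tool(g,yaw,tilt=0,twist=0,back=0):
    """TCP pose with the grasp point at g, `back` m behind it along the fingers; yaw/twist degrees, tilt rad"""
    M=Ro.from_euler("ZYX",[np.radians(yaw),-tilt,np.pi])*Ro.from_euler("z",twist,degrees=True)
    return list(np.asarray(g)-(.163+back)*M.apply([0,0,1])), list(M.as_euler("xyz",degrees=True))
def st(m=""):
    s=r.sense(); print(m,"t",round(s["clock"],2),"tcp",s["tcp_pos"].round(4),"open",round(s["opening"],4),"F",s["contact_force"].round(1),"j",s["joints"].round(0))
BIN=np.array([.478,.398])
E
python3 - <<'E'
from h import *
Y=np.degrees(po["rack"][2]); YP=np.degrees(po["pip"][2])
for tw in(90,-90):
    print(tw,r.inverse_kinematics(*tool((.589,-.3085,.146),Y,.24,tw)),r.inverse_kinematics(*tool((.525,.182,.023),YP,0,tw)))
for tw in(0,180):
    print(tw,r.inverse_kinematics(*tool((.51,.139,.023),YP,0,tw)),r.inverse_kinematics(*tool((.551,-.305,.146),Y,.24,tw)),[r.inverse_kinematics(*tool((*BIN,.09),a,0,tw)) for a in(0,45,90)])
E
```

```text
90 [-34.02789051   4.57073185  81.83934178   7.01514982  81.75208443
 149.14998196] None
-90 [-34.02789051   4.57073185  81.83934178   7.01514982  81.75208443
 -30.85001804] [ 1.56116410e+01  2.43367025e+00  9.58250585e+01 -2.54444375e-14
  8.17412712e+01  9.39824054e+00]
0 [ 1.15577733e+01 -1.72653995e+00  1.00003019e+02 -2.54444375e-14
  8.17235207e+01  9.53443729e+01] [-35.90894775  -0.68369068  87.21157268   7.40119595  81.87080571
  57.25321366] [array([ 3.66485137e+01,  9.86579100e+00,  8.08578525e+01, -2.54444375e-14,
        8.92763565e+01,  1.26648514e+02]), array([ 3.66485137e+01,  9.86579100e+00,  8.08578525e+01, -2.54444375e-14,
        8.92763565e+01,  8.16485137e+01]), array([ 3.66485137e+01,  9.86579100e+00,  8.08578525e+01, -2.54444375e-14,
        8.92763565e+01,  3.66485137e+01])]
180 [ 1.15577733e+01 -1.72653995e+00  1.00003019e+02 -5.08888749e-14
  8.17235207e+01 -8.46556271e+01] [ -35.90894775   -0.68369068   87.21157268    7.40119595   81.87080571
 -122.74678634] [array([ 3.66485137e+01,  9.86579100e+00,  8.08578525e+01, -2.54444375e-14,
        8.92763565e+01, -5.33514863e+01]), array([ 36.64851367,   9.865791  ,  80.8578525 ,   0.        ,
        89.2763565 , -98.35148633]), array([  36.64851367,    9.865791  ,   80.8578525 ,    0.        ,
         89.2763565 , -143.35148633])]
```

```bash
cat >> h.py <<'E'
def bin_drop():
    r.reach(*tool((*BIN,.25),110)); p,o=tool((*BIN,.092),110); r.servo_line(p,speed=.25); r.let_go(); st("dropped")
    r.servo_line(tool((*BIN,.22),110)[0],speed=.3)
E
python3 - <<'E'
from h import *
Y=np.degrees(po["rack"][2]); g=(.589,-.3085,.146)
r.reach(*tool(g,Y,.24,-90,.09)); st()
r.servo_line(tool(g,Y,.24,-90)[0],speed=.12); st("at")
r.grab(12); st("grip")
p=r.sense()["tcp_pos"]; r.servo_line(list(p+[0,0,.11]),speed=.2); st("up")
if .02<r.sense()["opening"]<.045: bin_drop(); st()
E
```

```text
t 1.65 tcp [ 0.5285 -0.3057  0.3918] open 0.0882 F [-0.7 -0.8  0.7] j [-35.   1.  76.   7.  91. -31.]
at t 2.55 tcp [ 0.5504 -0.3063  0.3054] open 0.088 F [-0.7  0.2  0. ] j [-34.   5.  82.   7.  82. -31.]
grip t 3.44 tcp [ 0.5503 -0.3061  0.3043] open 0.0319 F [-0.6  1.3  0. ] j [-34.   5.  82.   7.  82. -31.]
up t 4.14 tcp [ 0.5503 -0.3062  0.4129] open 0.0319 F [-0.9  0.2 -0.4] j [-34.   4.  71.   7.  93. -30.]
dropped t 8.43 tcp [0.478 0.398 0.255] open 0.0874 F [ 0.5 -0.7  1.3] j [37. 10. 81. -0. 89. 17.]
 t 9.01 tcp [0.478  0.398  0.3839] open 0.0879 F [-0.9 -0.   0.3] j [ 37.   8.  69.   0. 102.  17.]
```

Run:
```python
from h import *
YP=np.degrees(po["pip"][2]); g=(.525,.183,.024)
r.reach(*tool(g,YP,0,-90,.09)); r.servo_line(tool(g,YP,0,-90)[0],speed=.12); st("at")
r.grab(12); st("grip")
r.servo_line(tool(g,YP,0,-90,.13)[0],speed=.2); st("up")
if .02<r.sense()["opening"]<.05: bin_drop()
t,s=r.snapshot("top"),r.snapshot("side")
for n,q in(("top",t),("side",s)): pickle.dump(q,open(n+"2.pkl","wb"))
im=np.zeros((600,800,3),np.uint8)
im[:,:350]=crop(t,60,175,70,120,5); im[:480,355:565]=crop(t,178,180,42,96,5)
im[:250,570:800]=crop(s,224,300,92,84,2.5)[:250,:230][:210].shape and cv2.copyMakeBorder(crop(s,224,300,92,84,2.5),0,40,0,0,cv2.BORDER_CONSTANT)
im[255:525,570:800]=crop(s,224,250,77,90,3)[:,:230] if crop(s,224,250,77,90,3).shape[1]>=230 else cv2.copyMakeBorder(crop(s,224,250,76,90,3),0,0,0,2,cv2.BORDER_CONSTANT)
cv2.imwrite("pics/c3.png",im); st()
```

```text
at t 10.88 tcp [0.5253 0.1833 0.188 ] open 0.0877 F [-0.  -0.4  0.8] j [16.  2. 96.  0. 82.  9.]
grip t 11.75 tcp [0.525 0.183 0.187] open 0.0342 F [ 1.  -0.4  0.6] j [16.  2. 96. -0. 82.  9.]
up t 12.55 tcp [0.5248 0.1829 0.3155] open 0.0338 F [ 0.9  0.7 -1. ] j [16. -2. 86. -0. 95.  9.]
dropped t 15.23 tcp [0.478 0.398 0.255] open 0.0878 F [0.6 0.4 0.2] j [37. 10. 81. -0. 89. 17.]
 t 15.91 tcp [0.478  0.3979 0.381 ] open 0.0877 F [-0.3  0.2 -0.1] j [ 37.   9.  69.   0. 102.  17.]
```

View pics/c3.png

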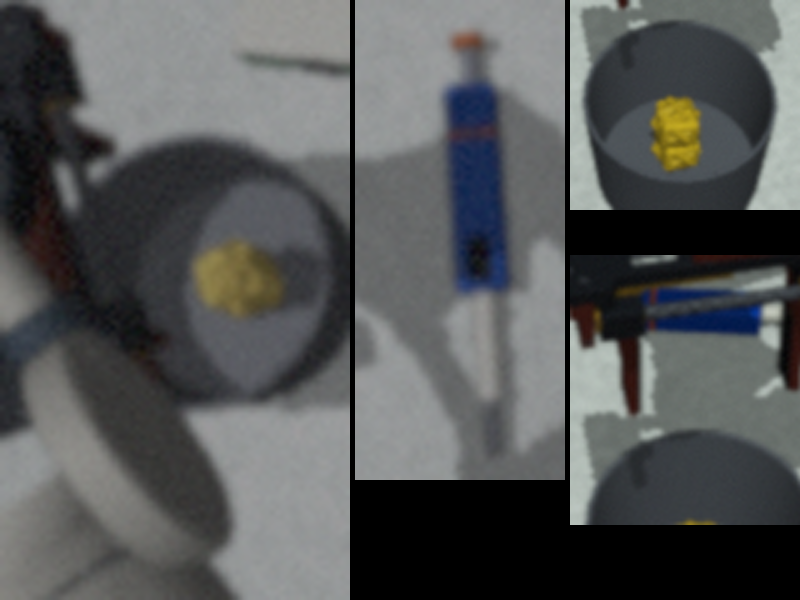

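Both wads lie in the bin (yellow, at (240,280) in the top crop and stacked at (677,133) in the side crop). The pipette hasn't moved: its band is still at offset (118,132). Next I'll grasp it and hover over the berth.

```bash
cat >> h.py <<'E'
YR=np.degrees(po["rack"][2]); GP=np.array([-.040,0,.0225])
def rackpt(x,y,z): return Ro.from_euler("z",po["rack"][2]).apply([x,y,z])+[*po["rack"][:2],0]
def seatpose(up,off=(0,0,0),back=0):
    """TCP pose that has the held pipette seated, raised by `up` along the berth normal, with a correction off in the pipette frame"""
    M=Ro.from_euler("ZYX",[np.radians(YR),-.24,0]); g=rackpt(.06,-.085,.130)+M.apply(GP+[0,0,up]+np.array(off))
    return tool(g,YR,.24,0,back)
E
python3 - <<'E'
from h import *
YP=np.degrees(po["pip"][2]); g=Ro.from_euler("z",po["pip"][2]).apply(GP)+[*po["pip"][:2],0]
r.reach(*tool(g,YP,0,0,.09)); r.servo_line(tool(g,YP,0,0)[0],speed=.1); st("at")
r.grab(30); st("grip")
r.servo_line(tool(g,YP,0,0,.02)[0],speed=.06); st(); r.servo_line(tool(g,YP,0,0,.23)[0],speed=.2); st("up")
p,o=seatpose(.08); print(p,o); r.reach(*seatpose(.08)); r.wait(.3); st("hover")
t,s=r.snapshot("top"),r.snapshot("side")
for n,q in(("top",t),("side",s)): pickle.dump(q,open(n+"3.pkl","wb"))
im=np.zeros((600,800,3),np.uint8)
im[:600,:400]=crop(t,320,130,80,120,5); im[:500,402:]=crop(s,225,100,100,125,4)[:500,:398]
cv2.imwrite("pics/c4.png",im); st()
E
```

```text
at t 18.2 tcp [0.5136 0.1391 0.1864] open 0.0877 F [-0.  -0.4  0.6] j [11. -1. 99. -0. 82. 95.]
grip t 19.12 tcp [0.5132 0.139  0.1855] open 0.0297 F [ 0.5  0.4 -0.5] j [ 11.  -1. 100.   0.  82.  95.]
 t 19.61 tcp [0.5134 0.139  0.2062] open 0.0302 F [-0.6 -0.1 -1.8] j [11. -2. 98.  0. 84. 95.]
up t 20.81 tcp [0.5133 0.139  0.4139] open 0.0295 F [-0.9  0.5 -1. ] j [ 11.  -5.  80.  -0. 105.  95.]
[np.float64(0.4908087899025872), np.float64(-0.3015118288966067), np.float64(0.3783821272661285)] [np.float64(180.0), np.float64(-13.750987083139757), np.float64(-3.4648360601142913)]
hover t 22.74 tcp [ 0.4911 -0.3009  0.3785] open 0.0296 F [-0.5 -0.  -0.7] j [-37.  -4.  83.   8.  90.  57.]
 t 22.84 tcp [ 0.491  -0.3012  0.3784] open 0.0294 F [ 0.3  0.8 -1.1] j [-37.  -4.  83.   8.  90.  57.]
```

View pics/c4.png

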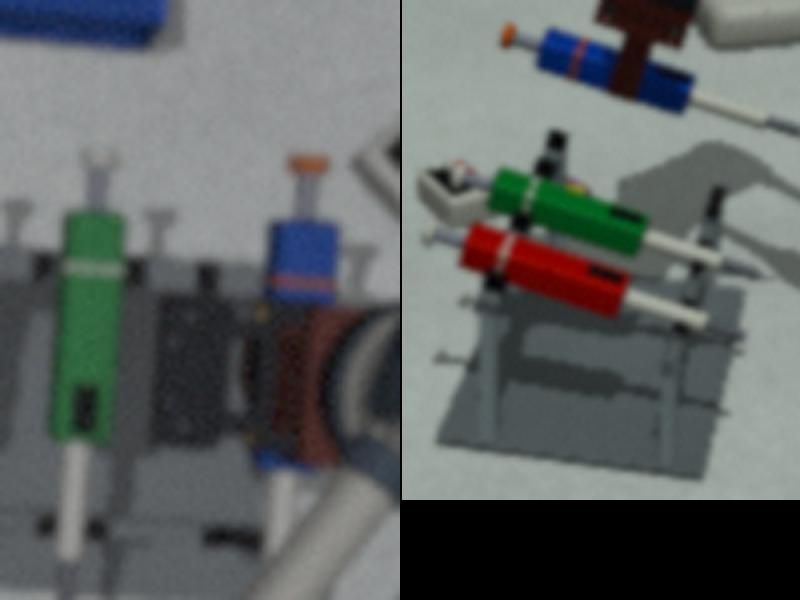

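Run:
```python
from h import *
t,s=[pickle.load(open(n+"3.pkl","rb")) for n in("top","side")]
T=lambda u,v:np.array([(u+.5)/5-.5+320,(v+.5)/5-.5+130]); S=lambda u,v:np.array([(u-402+.5)/4-.5+225,(v+.5)/4-.5+100])
M=Ro.from_euler("ZYX",[np.radians(YR),-.24,0])
W=lambda y,up,X:rackpt(.06,y,.13)+M.apply(np.array(X)/1e3+[0,0,up])
for n,cam,X,b,g in(("knob",t,(60,0,15),T(309,158),T(99,150)),("rear",t,(30,0,26),T(305,222),T(94,213)),("band",t,(0,0,26),T(303,282),T(93,268)),
  ("Sjunc",s,(-90,0,13),S(690,97),S(645,233)),("Sshaftend",s,(-150,0,13),S(768,121),S(718,259)),("Sband",s,(0,0,26),S(580,46),S(536,183))):
    eb=b-proj(cam,W(-.085,.08,X)); eg=g-proj(cam,W(0,0,X))
    J=np.array([proj(cam,W(-.085,.08,np.array(X)+d))-proj(cam,W(-.085,.08,X)) for d in np.eye(3)*1.]).T
    print(n,"blue",eb.round(2),"green",eg.round(2),"diff",(eb-eg).round(2),"px/mm",J.round(2).tolist())
```

```text
knob blue [-0.28  0.36] green [ 0.22 -0.26] diff [-0.49  0.63] px/mm [[0.03, -0.42, 0.13], [-0.42, -0.03, -0.02]]
rear blue [-1.49  0.54] green [-0.77  0.7 ] diff [-0.73 -0.16] px/mm [[0.03, -0.43, 0.13], [-0.43, -0.03, -0.0]]
band blue [-0.91 -0.22] green [-0.11 -0.07] diff [-0.8  -0.15] px/mm [[0.03, -0.43, 0.13], [-0.42, -0.03, 0.01]]
Sjunc blue [-0.93  0.45] green [-0.5  -0.95] diff [-0.43  1.41] px/mm [[-0.31, -0.04, 0.1], [-0.1, 0.14, -0.28]]
Sshaftend blue [-0.3  0.3] green [-1.39 -0.75] diff [1.09 1.05] px/mm [[-0.31, -0.03, 0.1], [-0.1, 0.15, -0.28]]
Sband blue [-1.32  0.65] green [-0.19 -0.44] diff [-1.13  1.09] px/mm [[-0.31, -0.06, 0.09], [-0.1, 0.14, -0.29]]
```

Run:
```python
from h import *
off=(0,-.0008,0)
r.servo_line(seatpose(.012,off)[0],speed=.08); r.wait(.2)
F=lambda: np.mean([r.sense()["contact_force"]+0*r.wait(.02) if False else (r.wait(.02),r.sense()["contact_force"])[1] for _ in range(6)],0)
f0=F(); st("near"); up=.012
while up>-.005:
    up-=.001; r.servo_line(seatpose(up,off)[0],speed=.03); d=F()-f0; print(round(up,4),d.round(1))
    if np.linalg.norm(d)>2.5: break
st("stop")
t,s=r.snapshot("top"),r.snapshot("side")
for n,q in(("top",t),("side",s)): pickle.dump(q,open(n+"4.pkl","wb"))
im=np.zeros((600,800,3),np.uint8)
im[:600,:400]=crop(t,320,130,80,120,5); im[:500,402:]=crop(s,225,100,100,125,4)[:500,:398]
cv2.imwrite("pics/c5.png",im); st()
```

```text
near t 24.14 tcp [ 0.5069 -0.3033  0.3128] open 0.0296 F [ 0.7 -0.2 -0.8] j [-36.  -1.  87.   7.  83.  57.]
0.011 [ 0.   0.2 -0.4]
0.01 [ 0.1 -0.2 -0.1]
0.009 [ 0.1  0.3 -0.3]
0.008 [ 0.   0.1 -0.2]
0.007 [-0.  -0.3  0.1]
0.006 [ 0.4 -0.  -0. ]
0.005 [ 0.1 -0.1 -0.1]
0.004 [-0.2 -0.4 -0.1]
0.003 [-0.1 -0.3 -0.2]
0.002 [ 0.2 -0.1 -0.1]
0.001 [-0.1  0.1 -0.2]
-0.0 [-0.1  0.6  1. ]
-0.001 [-4.2  2.9  6.6]
stop t 28.69 tcp [ 0.5098 -0.3034  0.3007] open 0.0298 F [-4.3  1.9  6.1] j [-36.  -1.  88.   7.  82.  57.]
 t 28.79 tcp [ 0.5098 -0.3034  0.3007] open 0.0297 F [-3.5  2.5  5.7] j [-36.  -1.  88.   7.  82.  57.]
```

View pics/c5.png

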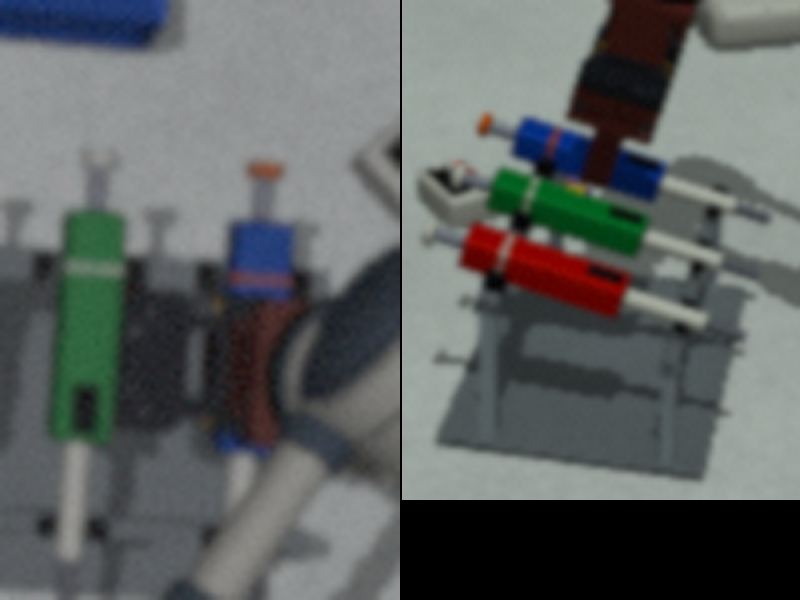

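The band spacing matches the neighbours: green to blue (168,13) px against red to green (165,11). Contact came at the predicted height. The +y force suggests the shaft is on the −y flank of the V, so I'll take back the y offset, touch down again and release.

Run:
```python
from h import *
F=lambda: np.mean([(r.wait(.02),r.sense()["contact_force"])[1] for _ in range(6)],0)
best=None
off=(0,.0004,0); r.servo_line(seatpose(.003,off)[0],speed=.03); r.wait(.1); f0=F(); up=.003
while up>-.003:
    up-=.0005; r.servo_line(seatpose(up,off)[0],speed=.02); d=F()-f0; print(round(up,4),d.round(1))
    if np.linalg.norm(d)>2.5: break
r.let_go(); r.wait(.3); st("open")
r.servo_line(seatpose(up,off,.10)[0],speed=.12); st("off")
p=r.sense()["tcp_pos"]; r.move_joints([-70.743,5.22,70.514,0,104.267,-3.249]); st("home")
t,s=r.snapshot("top"),r.snapshot("side")
for n,q in(("top",t),("side",s)): pickle.dump(q,open(n+"5.pkl","wb"))
im=np.zeros((600,800,3),np.uint8)
im[:480,:464]=crop(t,275,150,116,120,4); im[:400,470:798]=crop(s,232,115,82,100,4)
im[480:600,:150]=crop(t,65,195,75,60,2); im[410:600,470:798]=crop(s,224,300,164,84,2)[:190][:168].shape and cv2.copyMakeBorder(crop(s,224,300,164,84,2),0,22,0,0,cv2.BORDER_CONSTANT)
cv2.imwrite("pics/c6.png",im); cv2.imwrite("pics/top5.png",crop(t,0,0,512,384,1.56))
```

```text
0.0025 [ 0.2 -0.1 -0.2]
0.002 [-0.2 -0.  -0.1]
0.0015 [ 0.5 -0.4 -0.1]
0.001 [ 0.4 -0.3  0.1]
0.0005 [0.1 0.3 0.3]
0.0 [-0.4 -0.8  1.5]
-0.0005 [-2.7 -0.8  4.8]
open t 33.04 tcp [ 0.5099 -0.3023  0.3002] open 0.0878 F [-0.2 -0.7 -0.1] j [-36.  -1.  88.   7.  81.  57.]
off t 34.02 tcp [ 0.4862 -0.3008  0.3962] open 0.088 F [ 0.1 -0.2  0.7] j [-37.  -5.  82.   8.  92.  57.]
home t 35.47 tcp [ 0.2304 -0.554   0.4045] open 0.088 F [ 0.4 -0.1  0.3] j [-71.   5.  71.   0. 104.  -3.]
```

View pics/c6.png

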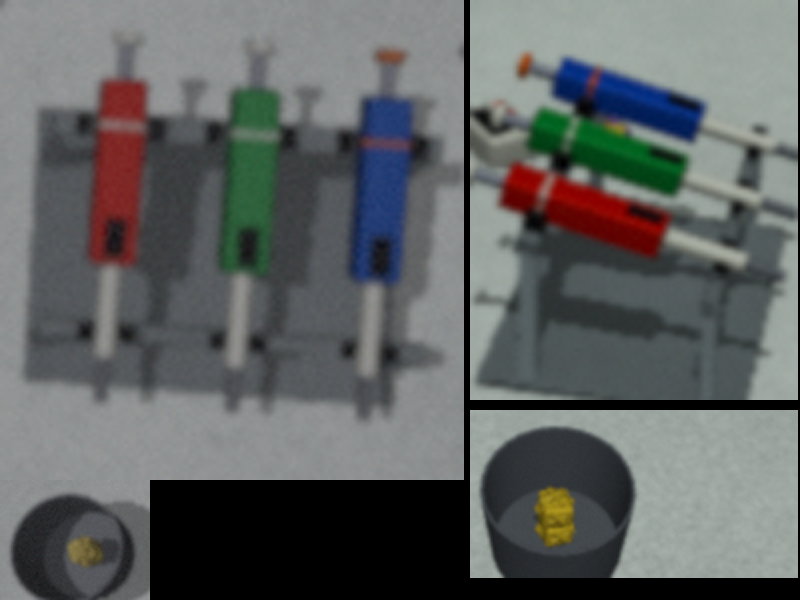

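View pics/top5.png

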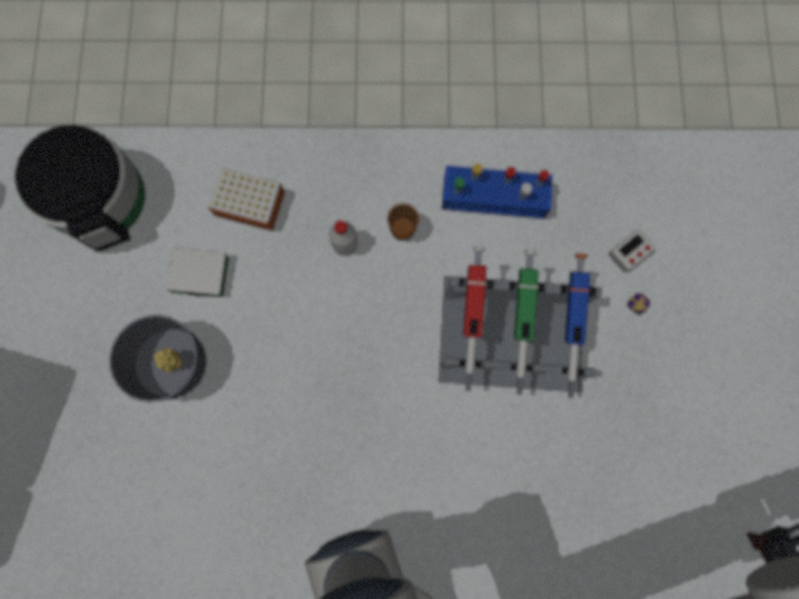

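The blue pipette lies like its neighbours: the bands are evenly spaced at (122,126), (255,134) and (385,143), and its shaft is in the notch at (369,350). Both wads are in the bin and nothing else has moved.

```bash
python3 -c "
from station import r
r.hand_in(); print(r.sense()['clock'])"
```

```text
the job is handed in; nothing more can be done
the job is handed in; nothing more can be done
```

I put both yellow wads in the bin, rack wad first and bench wad second. Then I laid the blue pipette in the free berth (berth 2, y −85) and handed in with the arm back at its start pose, at about 35.6 s on the robot clock.

**Placing:** The pipette was lowered in 0.5 mm steps at the end and let go at about 5 N contact, at the height I had calculated. My first touchdown was slightly off to one side in the V notch, so I lifted 3 mm or so, shifted it 1.2 mm and set it down again.

**Last checks:**
- **Pipette:** The three bands lie evenly in a line in the final top view and the shaft sits in its notch, so it matches its neighbours to about 1 mm.
- **Wads:** Both are in the bin, one resting on the other.
- **Everything else:** The neighbours, the bystanders and the purple look-alike appear unmoved.

**One disagreement:** While the pipette hovered over the berth, the side camera suggested it was 3–4 mm low. Contact at the calculated height did not bear that out, so I put it down to pixel-reading or calibration error.

I viewed 9 pictures.

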